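Set the sole roller's gap lever to green

TASK

Set the gap lever of the sole roller to the green setting: lift the red-knobbed lever up out of its notch, swing it over to the notch that lines up with the green plug and let it sit fully down in that notch, then let go. Do not knock over or shove the metal tin standing beside the machine.

Things in the scene. Friction and masses are not known exactly. Their poses are not given: they have to be found in the camera images.
- lever_knob (a point): Centre of the upright red barrel knob (32 mm across, 44 mm tall) at the end of the gap lever of a low grey sole roller; 115 mm above the table when seated, apron 50 mm high below it. It starts in the middle notch, the only one without a plug. It must rise 35 mm or more (50 is comfortable) to clear the gate's teeth. About 0.3 kg; falls back by its weight; 11 mm side play in a notch.
- green_plug: Green disc, 28 mm across, 14 mm tall, fixed on the machine's apron; origin: centre of its underside, 50 mm above the table. It lies 290 mm from the pivot on the line through its notch: a knob seated there is on the straight line from pivot to plug, 50 mm short of it. Yellow, blue and white plugs mark the other notches likewise; the colours' order varies.
- tin: Closed bare-metal tin, 84 mm across, 110 mm tall, about 0.6 kg, loose on the table to the right of the machine; origin: centre of its underside. To be left where it is.
- gate_mid (a point): Fixed point at bar height (115 mm up) in the middle notch of the steel gate under the lever's 12 mm bar; x points level to the lever's pivot, 170 mm away, z up. About that pivot the lever swings level (0.62 rad either way) and tilts up (0.40 at most); pivot to knob 240 mm. Five notches 0.25 rad apart, tooth tips 130 mm above the table. Rollers 202 mm high stand beyond the pivot.

How it is judged (in metres and radians):
On the way:
1. the lever is lifted out of its notch (knob at least 30 mm up) (height (world z) of lever_knob above 0.145 m), for 0.1 s.
At the end, for the whole second after the job is handed in: The lever sits in the notch marked by the green plug (knob less than 60 mm from the plug seen from above; the next notch is over 70 mm off) and fully down (knob centre less than 123 mm above the table; 115 mm is seated), and is let go (horizontal distance between lever_knob and green_plug below 0.06 m and height (world z) of lever_knob below 0.123 m); the robot touches nothing.
It fails at once if the tin is shoved (over 30 mm) or knocked over (distance of tin from where it was at the start of the episode above 0.03 m or angle between tin's own z axis and vertical above 0.5 rad).
It also fails if it takes over 35 s, if anything falls off the work surface, if the arm or the gripper's body presses on something with over 40 N, if the wrist force passes 120 N, or if a joint passes its speed limit or range.

ROBOT

A 6-joint arm with a two-finger parallel gripper is mounted at the origin on the work surface. World frame = base frame: x ahead of the robot, y to its left, z up, the work surface at z = 0. Lengths are in mm, angles in rad, forces in N, time in s.
With the tool pointing down it reaches from about 275 to 750 mm from the base axis. Payload 10.2 kg.
Tool frame: the origin (TCP) lies on the centre line of the jaws, within the pads' length; the fingertips stand 8 mm ahead of it and the grasp point (between the pads) lies 11 mm behind it; x points along the fingers, y is the direction in which the jaws open and shut, and the axes are right-handed (so a half turn about x gives the same grasp; the last joint's range is limited). The gripper opens to 85 mm and grips with 20 to 120 N. Pads are 22 mm wide; open, the fingers measure 114 mm over their backs; the gripper's body (76 mm by 85 mm) begins 54 mm behind the grasp point. The pads swing forward as they close: fully open they stand 13 mm farther back than shut.
Start: joints at [1.119, 0.313, 1.498, -0, 1.331, -0.223], TCP at [119.087, 511.321, 205.594] pointing down, gripper open.
Joint ranges: [-2.94, 2.94], [-0.97, 2.17], [0.19, 2.56], [-1.23, 4.37], [0.02, 3.11], [-2.88, 2.88]. Speed limits (rad/s): [2.39, 2.39, 3.01, 3.14, 3.14, 3.14].

INTERFACE

Orientations are given as a unit quaternion [w, x, y, z].
In Python, from rig import ctrl, vision, workorder gives the robot as it stands. The module is installed in compiled form; this text tells all that it offers.
- The arm moves only by the shell command python3 -m jog 'ROWS' [OPENING] [FORCE]. ROWS is JSON, a list that holds one entry, the list of rows, each a list of 6 numbers: the shift along the tool's x, y, z in m, then the turn, a rotation vector about the tool's x, y, z in rad. A call has 1 to 12 rows; each row shifts and turns the commanded pose from where the row before left it, along the tool's axes as they then stand; what a row does not reach is not made up. A row lasts 1/8 s, in which the tool goes at most 62.5 mm and 10.7 degrees, less where a joint would pass 70% of its speed; a pose out of reach is approached as far as the arm can. A call is refused whole if a number of a shift passes 0.0625 or a number of a turn 0.188, either way. A call with a gripper value outside its range is refused whole. OPENING is the closure in counts, from 0 (fully open) to 255 (shut), set as the call begins (- or left out, the last holds). The fingers move at their own pace and stop on an object; FORCE is the grip in N (left out, the last holds). Time passes only in rows, so rows that do not move let the fingers close. It gives the time, the measured TCP pose, the force and the opening at its end, in the units of the state.
- ctrl.sense(): the state, without advancing time (a new reading comes with each control period).
- vision.capture(name): name is "scene" or "top"; returns a dict with "image" (480x640x3 uint8, red, green, blue), "mtx" (3x3 intrinsics, pixels), "k1" (the pictures are not rectified: a ray, as slopes to the right and down, at radius r is drawn at 1 + k1 r^2 times it, then the intrinsics apply), "R" (3x3) and "t" (3): a world point X has camera coordinates R X + t. Camera axes: x right, y down, z forward; pixel columns grow to the right and rows downward; lengths in mm; the calibration is good to about 2 mm. A picture is of the moment at which its call begins. There is no depth.
- workorder.finish_job(): hands the job in, once; it reports no verdict.
The state is a dict: "time_s": time; "joints": joint angles; "dq": joint speeds; "tau": joint torques, N m; "eef_pos": TCP position; "ee_rot": TCP orientation; "force": force on the tool from outside, world axes, zero at the start; "wrist_torque": the same for the moment, N m; "grip_width": opening from 0.0 (shut) to 1.0 (fully open).
Only numpy, scipy, OpenCV 4.12 (cv2) and the standard library are available. Lean on these libraries where they do the work, as an engineer would, in place of code of your own. Each camera call takes 0.05 s, during which the arm holds its last target.

## Working session

There is one attempt and no reset: what is moved stays moved. The work goes in short steps, Python scripts to look and compute and a shell command to move; the robot and the scene stay as the last step left them, time stands still between calls to the robot, and variables do not carry over. Pictures are saved under pics/ and viewed, and the job is handed in when it is done.

```bash
mkdir -p pics; python3 - <<'E'
from rig import ctrl, vision
import cv2, numpy as np
for n in ("scene","top"):
    c=vision.capture(n); cv2.imwrite(f"pics/{n}0.png",c["image"][:,:,::-1]); 
    print(n,c["mtx"].tolist(),c["k1"],np.round(c["R"],4).tolist(),np.round(c["t"],1).tolist())
s=ctrl.sense(); print(s["time_s"],s["eef_pos"],s["ee_rot"],s["grip_width"],s["force"])
E
```

```text
scene [[479.3794607606433, 0.0, 323.3048156054695], [0.0, 479.3794607606433, 242.6540009991678], [0.0, 0.0, 1.0]] -0.01856992452295696 [[-0.8326, 0.5538, -0.0046], [0.4072, 0.6065, -0.6829], [-0.3754, -0.5705, -0.7305]] [570.6, -110.8, 978.5]
top [[557.7595776514323, 0.0, 313.3670177083505], [0.0, 557.7595776514323, 229.1923398776991], [0.0, 0.0, 1.0]] -0.033703804261613624 [[-0.0249, -0.9996, -0.0099], [-0.9833, 0.0262, -0.1802], [0.1804, 0.0052, -0.9836]] [-87.2, 597.6, 999.0]
0.1 [118.97859252 511.07227611 205.11107508] [ 0.70236726  0.08031616  0.70260515 -0.08108976] 0.9970596445205301 [ 0.09522803  0.19886936 -0.01029996]
```

View pics/scene0.png

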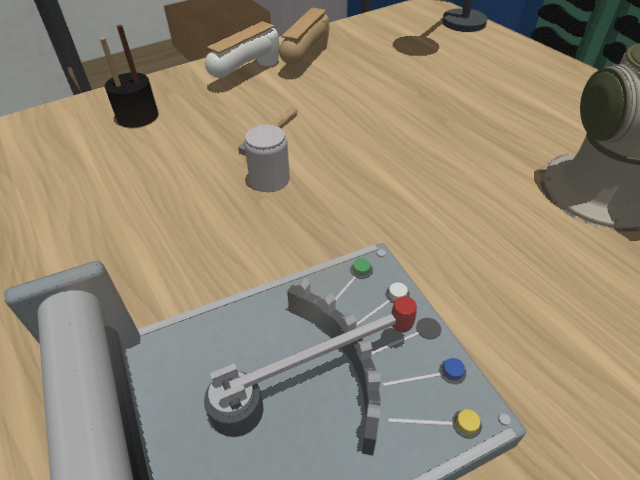

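View pics/top0.png

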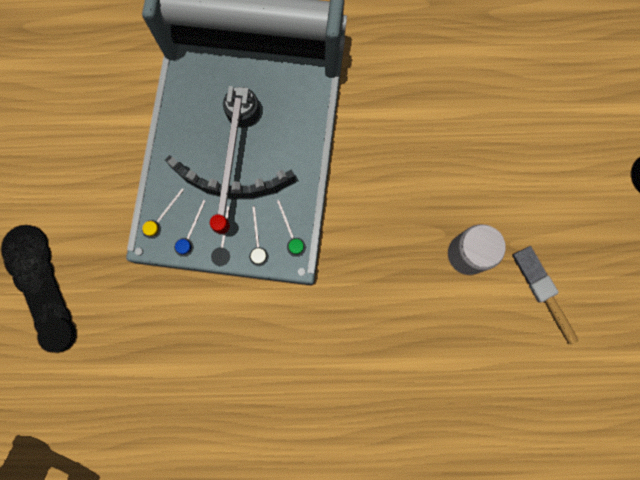

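The scene view shows the red knob at (404,308) and the green plug at (362,267). In the top view the knob is at (219,223), green is at (296,246), two notches right of the knob, and the tin is at (482,247), well clear.

```bash
cat > h.py <<'E'
import numpy as np, cv2
from rig import ctrl, vision
def seg(img,col):
    h=cv2.cvtColor(img,cv2.COLOR_RGB2HSV); H,S,V=[h[...,i].astype(int) for i in range(3)]
    m={'red':((H<6)|(H>174))&(S>150)&(V>80),'green':(H>45)&(H<80)&(S>120)&(V>60),'yellow':(H>22)&(H<32)&(S>190)&(V>120),'blue':(H>108)&(H<128)&(S>150)&(V>60)}[col]
    n,l,st,c=cv2.connectedComponentsWithStats(m.astype(np.uint8))
    i=1+np.argsort(-st[1:,4])[:2]; return [(c[k],st[k]) for k in i]
def ray(c,uv):
    d=np.array([c['k1'],0,0,0.])
    p=cv2.undistortPoints(np.array([[uv]],float),c['mtx'],d)[0,0]
    R=np.array(c['R']);return -R.T@c['t'], R.T@np.array([p[0],p[1],1])
def atz(c,uv,z):
    o,d=ray(c,uv); return o+d*(z-o[2])/d[2]
def proj(c,X):
    return cv2.projectPoints(np.array([X],float),cv2.Rodrigues(np.array(c['R']))[0],np.array(c['t'],float),c['mtx'],np.array([c['k1'],0,0,0.]))[0][0,0]
def tri(cs,uvs):
    A=0;b=0
    for c,uv in zip(cs,uvs):
        o,d=ray(c,uv);d=d/np.linalg.norm(d);P=np.eye(3)-np.outer(d,d);A=A+P;b=b+P@o
    return np.linalg.solve(A,b)
E
python3 - <<'E'
from h import *
cs=[vision.capture(n) for n in("scene","top")]
np.set_printoptions(precision=1,suppress=True)
for col in('red','green','yellow','blue'):
    r=[seg(c['image'],col) for c in cs]
    for q in r: print(col,[(a,b) for a,b in q])
    uv=[q[0][0] for q in r]
    print(' tri',tri(cs,uv),' at z',[atz(c,u,115 if col=='red' else 60) for c,u in zip(cs,uv)])
print('white',[atz(c,u,64) for c,u in zip(cs,[(398,290),(258,255)])])
print('tin top',[atz(c,u,110) for c,u in zip(cs,[(266,135),(483,245)])])
print('pivot',[atz(c,u,115) for c,u in zip(cs,[(228,384),(237,98)])])
print('tcp', [proj(c,ctrl.sense()["eef_pos"]) for c in cs])
E
```

```text
red [(array([404.9, 305.3]), array([394, 297,  22,  18, 296], dtype=int32))]
red [(array([217.5, 222.3]), array([210, 215,  16,  16, 212], dtype=int32))]
 tri [598.4  63.8 132. ]  at z [array([589.6,  54.6, 115. ]), array([601. ,  67.8, 115. ])]
green []
green [(array([295.7, 245.9]), array([289, 239,  15,  15, 183], dtype=int32))]Traceback (most recent call last):
  File "<stdin>", line 7, in <module>
IndexError: list index out of range
```

```bash
sed -i "s/(H>45)&(H<80)&(S>120)&(V>60)/(H>40)\&(H<82)\&(S>100)\&(V>40)/; s/(S>150)&(V>80),'green/(S>130)\&(V>45),'green/" h.py
python3 - <<'E'
from h import *
cs=[vision.capture(n) for n in("scene","top")]
np.set_printoptions(precision=1,suppress=True)
print(cv2.cvtColor(cs[0]['image'],cv2.COLOR_RGB2HSV)[262:274:4,352:373:4].tolist())
for col in('red','green','yellow','blue'):
    r=[seg(c['image'],col) for c in cs]
    for q in r: print(col,[(a,b) for a,b in q])
    try:
        uv=[q[0][0] for q in r]
        print(' tri',tri(cs,uv),' at z',[atz(c,u,115 if col=='red' else 60) for c,u in zip(cs,uv)])
    except IndexError: pass
print('green',[atz(c,u,64) for c,u in zip(cs,[(362,265.5),(295.7,245.9)])])
print('redtop',[atz(c,u,137) for c,u in zip(cs,[(404.5,303),(217.5,222.3)])])
print('white',[atz(c,u,64) for c,u in zip(cs,[(398,290),(258,255)])])
print('tin top',[atz(c,u,110) for c,u in zip(cs,[(266,135),(483,245)])])
print('pivot',[atz(c,u,115) for c,u in zip(cs,[(228,384),(237,98)])])
print('tcp', [proj(c,ctrl.sense()["eef_pos"]) for c in cs])
E
```

```text
[[[80, 11, 145], [63, 99, 152], [65, 108, 151], [65, 109, 152], [65, 108, 153], [90, 12, 145]], [[20, 16, 97], [65, 102, 152], [65, 105, 153], [65, 109, 154], [66, 114, 152], [90, 12, 145]], [[30, 8, 93], [53, 70, 88], [66, 105, 151], [66, 105, 150], [58, 79, 90], [90, 12, 105]]]
red [(array([405.7, 308.6]), array([394, 297,  22,  29, 421], dtype=int32)), (array([406.5, 326. ]), array([406, 326,   2,   1,   2], dtype=int32))]
red [(array([218.9, 223.5]), array([210, 214,  20,  20, 277], dtype=int32))]
 tri [597.1  63.7 123.9]  at z [array([592.2,  59.3, 115. ]), array([598.7,  65.4, 115. ])]
green [(array([613.9,  12.2]), array([591,   0,  49,  34, 281], dtype=int32)), (array([362.3, 264.9]), array([355, 259,  15,  12, 132], dtype=int32))]
green [(array([295.7, 245.9]), array([288, 238,  16,  16, 191], dtype=int32))]
 tri [460.   -0.9 471.8]  at z [array([-684.1, -452.9,   60. ]), array([563.2, -68.9,  60. ])]
yellow []
yellow [(array([149.5, 227.7]), array([143, 221,  14,  15, 163], dtype=int32))]
blue [(array([453.6, 366.7]), array([445, 358,  19,  17, 219], dtype=int32)), (array([489.3,   4. ]), array([487,   3,   7,   3,  11], dtype=int32))]
blue [(array([182.2, 246. ]), array([175, 239,  15,  15, 174], dtype=int32))]
 tri [569.2 142.7  60.8]  at z [array([569.5, 141.6,  60. ]), array([568.6, 143.9,  60. ])]
green [array([567.2, -66.6,  64. ]), array([562.6, -69. ,  64. ])]
redtop [array([600.1,  62.3, 137. ]), array([596.6,  63.9, 137. ])]
white [array([551.1,   2.5,  64. ]), array([547.4,   1.3,  64. ])]
tin top [array([ 548.6, -403.9,  110. ]), array([ 548.3, -403.4,  110. ])]
pivot [array([837.1,  25.7, 115. ]), array([836.2,  33.2, 115. ])]
tcp [array([1024.9,  342.8]), array([-84.7, 530.7])]
```

```bash
cat >> h.py <<'E'
from scipy.spatial.transform import Rotation as Ro
def pose():
    s=ctrl.sense(); w,x,y,z=s['ee_rot']; return np.array(s['eef_pos']),Ro.from_quat([x,y,z,w]),s
def rel(X,yaw):
    p,R,s=pose(); y=np.array([np.cos(yaw),np.sin(yaw),0]); x=np.array([0,0,-1.]); T=Ro.from_matrix(np.c_[x,y,np.cross(x,y)])
    print('t',s['time_s'],'pos',p,'yax',R.as_matrix()[:,1],'xax',R.as_matrix()[:,0],'shift tool',R.inv().apply(np.array(X)-p),'turn',np.round((R.inv()*T).as_rotvec(),3),'F',s['force'],'w',s['grip_width'],'q',s['joints'])
E
python3 - <<'E'
from h import *
np.set_printoptions(precision=3,suppress=True)
a=np.arctan2(238,33)
rel([598,63,205],a); rel([598,63,205],a-np.pi)
E
```

```text
t 0.3 pos [119.059 511.251 205.427] yax [ 0.227  0.974 -0.   ] xax [-0. -0. -1.] shift tool [   0.515 -327.951  568.121] turn [-0.091 -0.     0.   ] F [-0.376 -0.006  0.433] w 0.9996746172265288 q [ 1.119  0.313  1.498 -0.     1.331 -0.223]
t 0.3 pos [119.059 511.251 205.427] yax [ 0.227  0.974 -0.   ] xax [-0. -0. -1.] shift tool [   0.515 -327.951  568.121] turn [3.051 0.001 0.   ] F [-0.376 -0.006  0.433] w 0.9996746172265288 q [ 1.119  0.313  1.498 -0.     1.331 -0.223]
```

```bash
python3 -m jog '[[[0,-0.02,0.035,0,0,0],[0,-0.031,0.0535,0,0,0],[0,-0.031,0.0535,0,0,0],[0,-0.031,0.0535,0,0,0],[0,-0.031,0.0535,0,0,0],[0,-0.031,0.0535,0,0,0],[0,-0.031,0.0535,0,0,0],[0,-0.031,0.0535,0,0,0],[0,-0.031,0.0535,0,0,0],[0,-0.031,0.0535,0,0,0],[0,-0.029,0.0515,0,0,0],[0,0,0,-0.091,0,0]]]' 0 60
python3 - <<'E'
from h import *
np.set_printoptions(precision=3,suppress=True)
a=np.arctan2(238,33)
rel([598,63,105],a)
for n in ("scene","top"): cv2.imwrite(f"pics/{n}1.png",vision.capture(n)["image"][:,:,::-1])
E
```

```text
time_s: 1.8
eef_pos: [599.6, 59.9, 204.2]
ee_rot: [0.705, 0.049, 0.706, -0.05]
force: [-0.2, 0.2, 0.0]
grip_width: 1.001
t 1.8 pos [599.585  59.946 204.195] yax [ 0.139  0.99  -0.   ] xax [-0.001 -0.    -1.   ] shift tool [99.196  2.85  -1.878] turn [-0.002 -0.001  0.   ] F [-0.177  0.161  0.019] w 1.0008096401605813 q [-0.094  0.488  1.247 -0.     1.407 -1.525]
```

View pics/scene1.png

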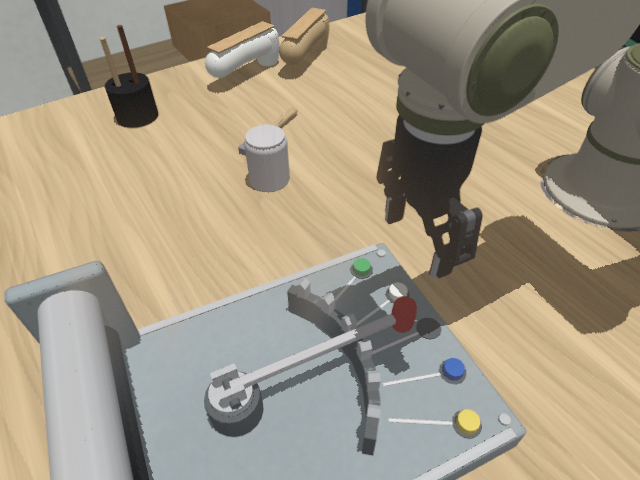

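View pics/top1.png

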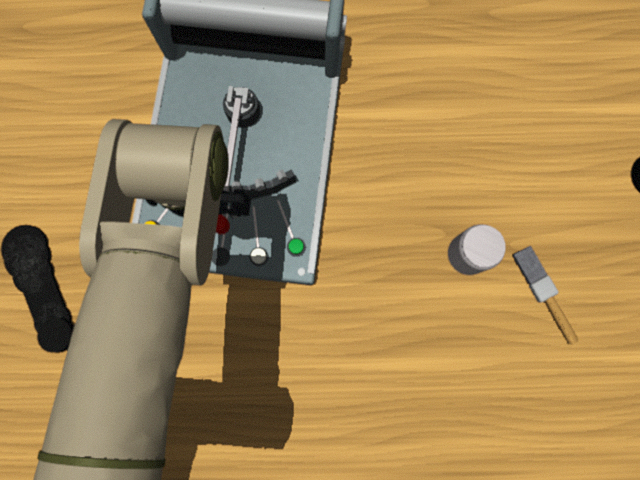

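```bash
python3 -m jog '[[[0.0,0.003,-0.002,0,0,0],[0.02,0,0,0,0,0],[0.03,0,0,0,0,0],[0,0,0,0,0,0]]]' 0 60
python3 - <<'E'
from h import *
np.set_printoptions(precision=3,suppress=True)
a=np.arctan2(238,33)
rel([598,63,105],a)
p=pose()[0]
c=vision.capture("scene");im=c['image'][:,:,::-1].copy()
for q in [p+[0,0,-8], [598,63,115],[598,63,137]]:
    u=proj(c,q);cv2.circle(im,tuple(int(round(v)) for v in u),2,(255,0,255),-1)
cv2.imwrite("pics/s2.png",cv2.resize(im[150:400,280:560],None,fx=2.4,fy=2.4))
E
```

```text
time_s: 2.4
eef_pos: [595.0, 67.1, 154.2]
ee_rot: [0.704, 0.049, 0.707, -0.049]
force: [0.3, 0.2, 0.4]
grip_width: 1.001
t 2.4 pos [594.963  67.124 154.206] yax [ 0.137  0.991 -0.   ] xax [-0.004  0.    -1.   ] shift tool [49.193 -3.657  3.762] turn [-0.    -0.004  0.   ] F [0.268 0.157 0.445] w 1.0005466247910344 q [-0.083  0.518  1.333 -0.     1.294 -1.516]
```

View pics/s2.png

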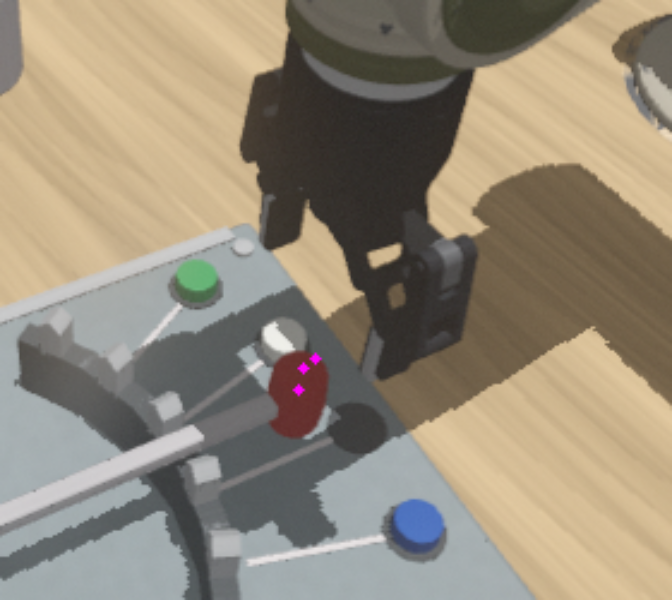

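```bash
python3 -m jog '[[[0,0,0,0,0,0],[0,0,0,0,0,0]]]' 0 60
python3 - <<'E'
from h import *
np.set_printoptions(precision=3,suppress=True)
a=np.arctan2(238,33)
rel([598,63,105],a)
p,R,_=pose(); y=R.as_matrix()[:,1]
c=vision.capture("scene");im=c['image'][:,:,::-1].copy()
k=3.4;big=cv2.resize(im[200:360,340:540],None,fx=k,fy=k)
z=R.as_matrix()[:,2]
for s in(-1,1):
  for w in (42.5,57):
   for e in (-11,11):
    u=(proj(c,p+s*w*y+e*z+[0,0,5])-[340,200]+.5)*k
    cv2.circle(big,tuple(int(round(v)) for v in u),2,(255,0,255),-1)
cv2.imwrite("pics/s3.png",big)
E
```

```text
time_s: 2.7
eef_pos: [596.7, 66.4, 156.8]
ee_rot: [0.706, 0.049, 0.705, -0.049]
force: [0.8, 0.5, -0.5]
grip_width: 1.001
t 2.7 pos [596.734  66.395 156.777] yax [0.137 0.991 0.   ] xax [ 0.002 -0.    -1.   ] shift tool [51.78  -3.195  1.62 ] turn [-0.     0.002 -0.   ] F [ 0.786  0.455 -0.528] w 1.0006617272585916 q [-0.084  0.516  1.33   0.     1.294 -1.517]
```

View pics/s3.png

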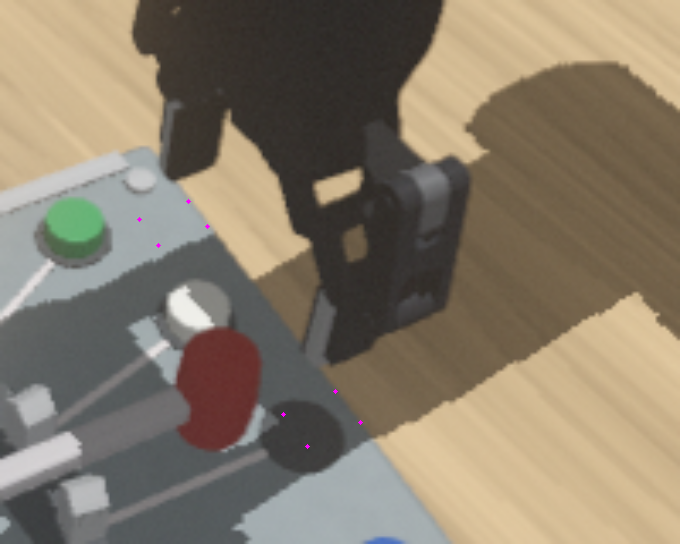

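```bash
python3 - <<'E'
from h import *
np.set_printoptions(precision=2,suppress=True)
p,R,_=pose(); print(p)
c=vision.capture("scene")
b=proj(c,p)
for d in np.eye(3)*10: print((proj(c,p+d)-b)*3.4)
M=R.as_matrix()
for s in(-1,1):
  for w in (42.5,57):
   for e in (-11,11):
    print(s,w,e,(proj(c,p+s*w*M[:,1]+e*M[:,2]+[0,0,5])-[340,200]+.5)*3.4)
# base of the robot check
print(proj(c,[0,0,0]), proj(c,[100,0,0]),proj(c,[0,100,0]),proj(c,[0,-100,0]))
E
```

```text
[596.65  66.33 156.52]
[-20.78  12.2 ]
[17.91 18.23]
[  3.52 -16.51]
-1 42.5 -11 [207.42 226.34]
-1 42.5 11 [158.25 245.57]
-1 57 -11 [187.67 200.88]
-1 57 11 [138.98 219.57]
1 42.5 -11 [335.35 391.3 ]
1 42.5 11 [283.2 414.2]
1 57 -11 [359.48 422.43]
1 57 11 [306.79 446.06]
[601.01 188.75] [570.31 207.15] [646.15 216.81] [560.58 163.71]
```

```bash
python3 - <<'E'
from h import *
np.set_printoptions(precision=2,suppress=True)
p,R,_=pose(); M=R.as_matrix()
c=vision.capture("top");im=c['image'][:,:,::-1].copy()
k=3.;o=[110,120];big=cv2.resize(im[120:300,110:330],None,fx=k,fy=k)
big=cv2.convertScaleAbs(big,alpha=1.6,beta=20)
for dz,col in((5,(255,0,255)),(45,(0,255,255))):
 for s in(-1,1):
  for w in (42.5,57):
   for e in (-11,11):
    u=(proj(c,p+s*w*M[:,1]+e*M[:,2]+[0,0,dz])-o+.5)*k
    cv2.circle(big,tuple(int(round(v)) for v in u),2,col,-1)
cv2.imwrite("pics/t3.png",big)
E
```

```text
(no output)
```

View pics/t3.png

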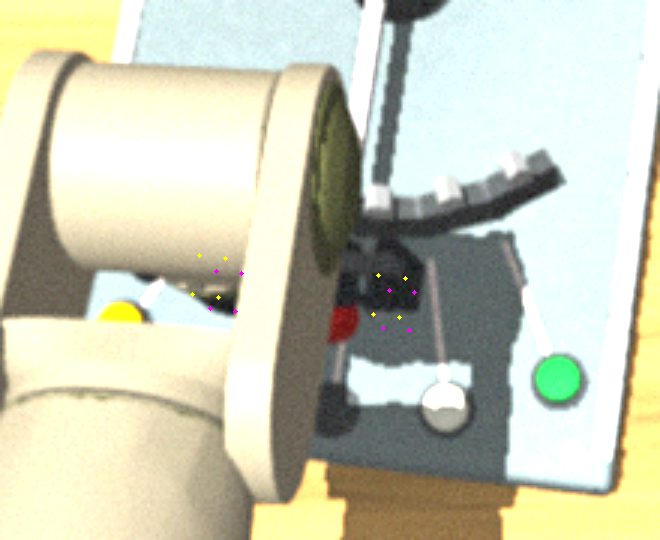

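```bash
python3 -m jog '[[[0,-0.003,0.0015,0,0,0],[0.02,0,0,0,0,0],[0.02,0,0,0,0,0],[0.01,0,0,0,0,0],[0,0,0,0,0,0],[0,0,0,0,0,0],[0,0,0,0,0,0]]]' 0 60
cat > snap.py <<'E'
from h import *
import sys
np.set_printoptions(precision=2,suppress=True)
p,R,_=pose(); M=R.as_matrix()
c=vision.capture("scene");im=c['image'][:,:,::-1].copy()
k=3;big=cv2.resize(im[170:360,310:530],None,fx=k,fy=k)
big=cv2.convertScaleAbs(big,alpha=1.3,beta=20)
cv2.imwrite(f"pics/{sys.argv[1]}.png",big)
print(p,M[:,0],M[:,1])
E
python3 snap.py s4
```

```text
time_s: 3.72
eef_pos: [597.7, 63.1, 106.3]
ee_rot: [0.706, 0.049, 0.705, -0.049]
force: [-0.1, 0.1, 0.0]
grip_width: 1.002
[597.74  63.1  106.31] [ 0. -0. -1.] [0.14 0.99 0.  ]
```

View pics/s4.png

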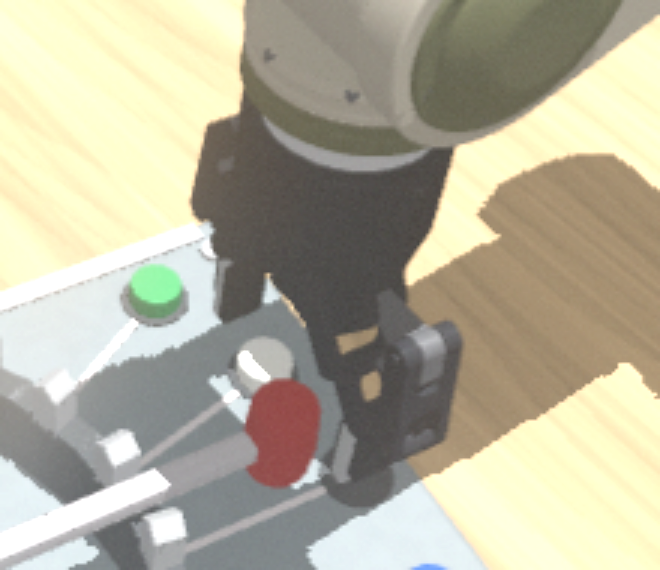

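```bash
python3 -m jog '[[[0.01,0,0,0,0,0],[0.008,0,0,0,0,0],[0,0,0,0,0,0],[0,0,0,0,0,0],[0,0,0,0,0,0]]]' 0 20
python3 snap.py s5
```

```text
time_s: 4.4
eef_pos: [597.6, 63.2, 87.9]
ee_rot: [0.706, 0.049, 0.705, -0.049]
force: [0.2, -0.8, 0.7]
grip_width: 1.001
[597.56  63.15  87.86] [ 0. -0. -1.] [0.14 0.99 0.  ]
```

View pics/s5.png

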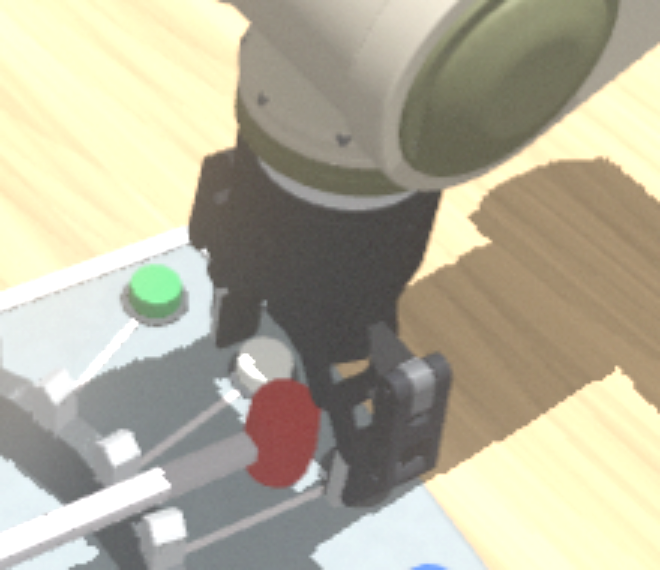

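```bash
python3 -m jog '[[[0,0,0,0,0,0],[0,0,0,0,0,0],[0,0,0,0,0,0],[0,0,0,0,0,0],[0,0,0,0,0,0],[0,0,0,0,0,0],[0,0,0,0,0,0],[0,0,0,0,0,0]]]' 255 25
python3 snap.py s6
```

```text
time_s: 5.45
eef_pos: [597.4, 63.1, 87.6]
ee_rot: [0.705, 0.049, 0.705, -0.049]
force: [-0.6, 0.1, 0.7]
grip_width: 0.367
[597.39  63.12  87.6 ] [ 0.  0. -1.] [0.14 0.99 0.  ]
```

View pics/s6.png

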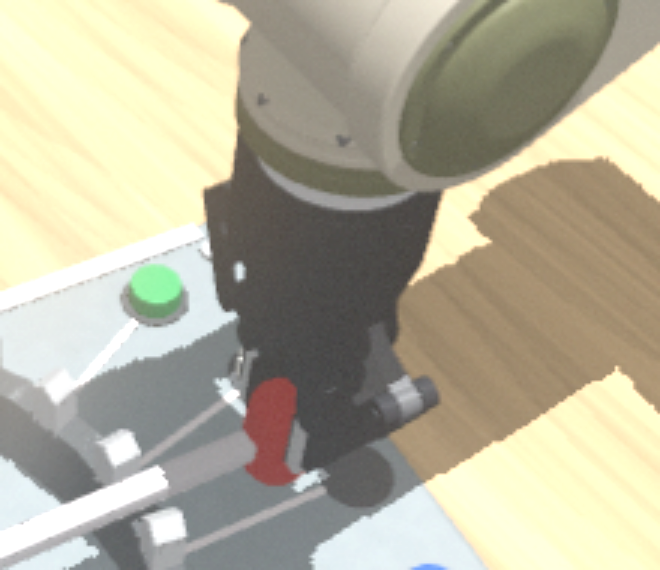

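```bash
python3 -m jog '[[[0,0,0,0,0,0],[-0.01,0,0,0,0,0],[-0.01,0,0.001,0,0,0],[-0.01,0,0.001,0,0,0],[-0.01,0,0.001,0,0,0],[-0.01,0,0.002,0,0,0],[0,0,0,0,0,0],[0,0,0,0,0,0]]]' 255 60
python3 snap.py s7
```

```text
time_s: 6.5
eef_pos: [604.4, 61.9, 137.8]
ee_rot: [0.707, 0.049, 0.704, -0.049]
force: [14.4, -2.4, -8.4]
grip_width: 0.351
[604.39  61.92 137.75] [ 0.01 -0.   -1.  ] [0.14 0.99 0.  ]
```

View pics/s7.png

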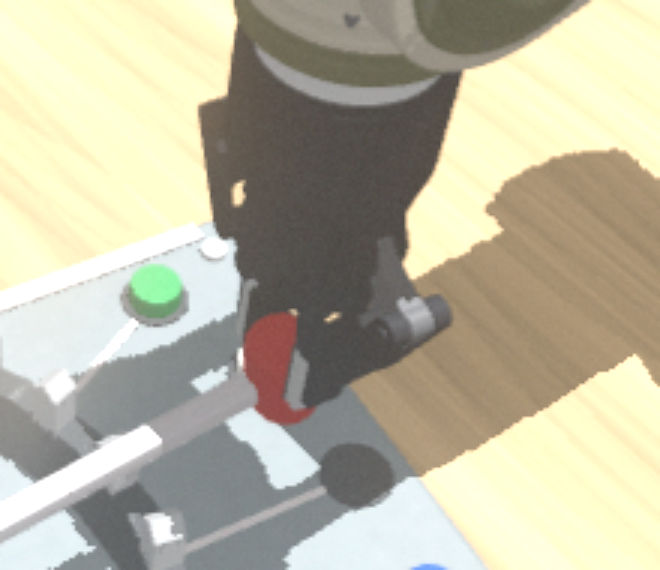

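```bash
python3 -m jog '[[[0,-0.0164,0.001,-0.07,0,0],[0,-0.0164,0.001,-0.07,0,0],[0,-0.0164,0.001,-0.07,0,0],[0,-0.0164,0.001,-0.07,0,0],[0,-0.0164,0.0005,-0.07,0,0],[0,-0.0164,0.0005,-0.07,0,0],[0,-0.0164,0.0005,-0.07,0,0],[0,0,0,0,0,0],[0,0,0,0,0,0]]]' 255 60
python3 snap.py s8
python3 - <<'E'
from h import *
np.set_printoptions(precision=3,suppress=True)
p,R,s=pose(); d=p-[836,30,0]; print(np.hypot(d[0],d[1]),np.arctan2(-d[1],-d[0]),'green ang',np.arctan2(98,271))
rel([836-240*np.cos(.35),30-240*np.sin(.35),88],np.arctan2(d[1],d[0])+1.5708)
c=vision.capture("top");cv2.imwrite("pics/t8.png",cv2.resize(c['image'][60:300,110:380,::-1],None,fx=2.4,fy=2.4))
E
```

```text
time_s: 7.68
eef_pos: [616.4, -50.6, 137.2]
ee_rot: [0.696, -0.124, 0.696, 0.124]
force: [5.8, 2.2, -4.9]
grip_width: 0.351
[616.39 -50.6  137.18] [ 0.  0. -1.] [-0.34  0.94  0.  ]
233.91475526075797 0.35145183481110454 green ang 0.34699217355973677
t 7.725 pos [616.384 -50.528 137.228] yax [-0.345  0.939  0.   ] xax [ 0.001  0.001 -1.   ] shift tool [49.224  0.332 -6.123] turn [-3.141  0.001  0.001] F [ 5.249  1.108 -5.445] w 0.34883183172802923 q [-0.271  0.573  1.29   0.001  1.278 -2.194]
```

View pics/s8.png

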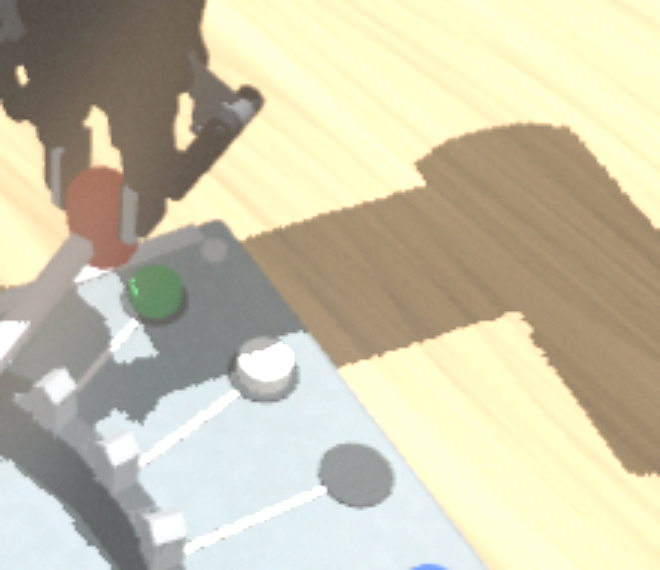

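View pics/t8.png

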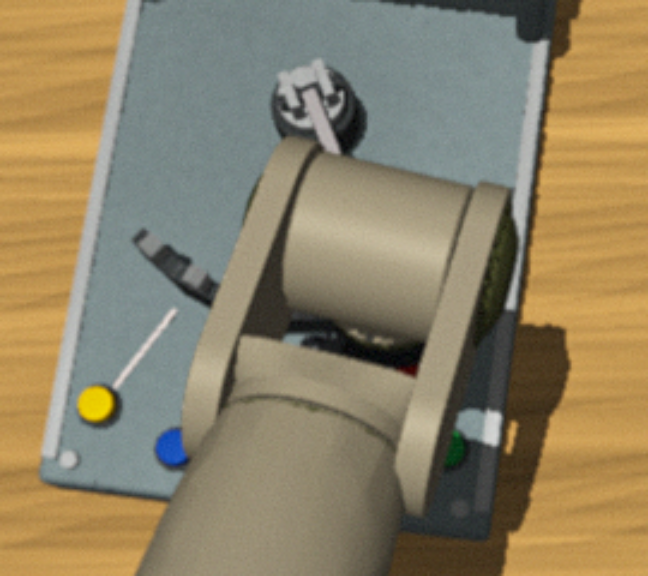

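Still gripped, lifted and aligned with the green plug (knob at (100,215) in the zoomed scene view). Next I lower it.

```bash
python3 -m jog '[[[0.01,0,-0.002,0,0,0],[0.01,0,-0.002,0,0,0],[0.01,0,-0.001,0,0,0],[0.01,0,-0.001,0,0,0],[0.007,0,0,0,0,0],[0,0,0,0,0,0],[0,0,0,0,0,0]]]' 255 40
python3 snap.py s9; python3 - <<'E'
from h import *
c=vision.capture("scene");cv2.imwrite("pics/s9b.png",cv2.resize(c['image'][190:390,260:480,::-1],None,fx=3,fy=3))
E
```

```text
time_s: 8.65
eef_pos: [608.8, -53.3, 89.8]
ee_rot: [0.695, -0.124, 0.698, 0.124]
force: [-7.9, -3.5, -0.2]
grip_width: 0.351
[608.8  -53.26  89.78] [-0. -0. -1.] [-0.35  0.94  0.  ]
```

View pics/s9b.png

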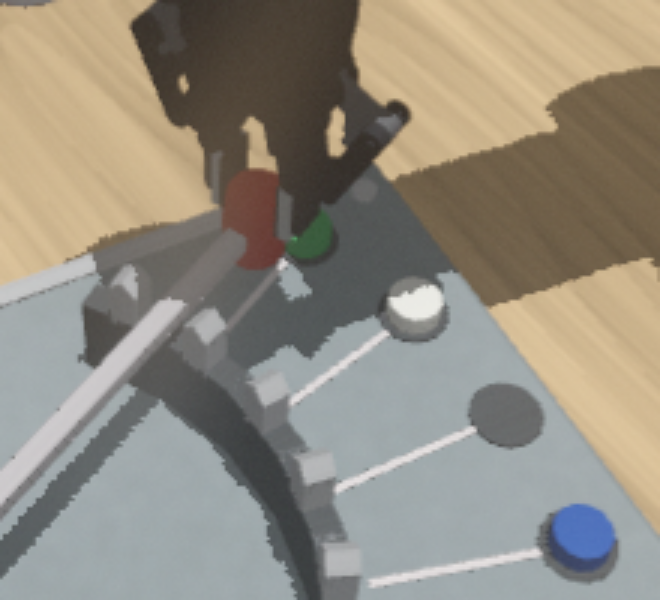

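The bar lies between the two teeth of the green notch, so I release.

```bash
python3 -m jog '[[[0,0,0,0,0,0],[0,0,0,0,0,0],[0,0,0,0,0,0],[0,0,0,0,0,0],[0,0,0,0,0,0],[0,0,0,0,0,0],[0,0,0,0,0,0]]]' 0 20
python3 snap.py s10; python3 -m jog '[[[-0.015,0,0,0,0,0],[-0.03,0,0,0,0,0],[-0.03,0,0,0,0,0],[-0.03,0,0,0,0,0],[-0.02,0,-0.05,0,0,0],[-0.02,0,-0.06,0,0,0],[0,0,-0.06,0,0,0],[0,0,-0.06,0,0,0],[0,0,0,0,0,0],[0,0,0,0,0,0]]]' 0
python3 - <<'E'
from h import *
np.set_printoptions(precision=1,suppress=True)
cs=[vision.capture(n) for n in("scene","top")]
for c,n in zip(cs,"st"): 
    print(seg(c['image'],'red')[:1]); cv2.imwrite(f"pics/{n}11.png",c['image'][:,:,::-1])
print('tin',seg)if 0 else None
uv=[seg(c['image'],'red')[0][0] for c in cs]
print(tri(cs,uv),[atz(c,u,122) for c,u in zip(cs,uv)], [proj(c,[611,-52,137]) for c in cs])
E
```

```text
time_s: 9.62
eef_pos: [610.4, -52.8, 90.6]
ee_rot: [0.696, -0.124, 0.696, 0.124]
force: [-0.6, -0.2, -0.1]
grip_width: 1.003
[610.38 -52.83  90.62] [ 0.  0. -1.] [-0.34  0.94 -0.  ]
time_s: 10.92
eef_pos: [395.7, -132.1, 236.3]
ee_rot: [0.697, -0.124, 0.696, 0.123]
force: [-0.1, 0.7, -0.0]
grip_width: 0.999
[(array([345.4, 253.6]), array([336, 247,  19,  14, 216], dtype=int32))]
[(array([284. , 215.2]), array([276, 205,  17,  21, 271], dtype=int32))]
[608.9 -53.4 130.1] [array([605.7, -60.6, 122. ]), array([609.3, -51.6, 122. ])] [array([346.2, 251.8]), array([283.7, 212.5])]
```

View pics/s11.png

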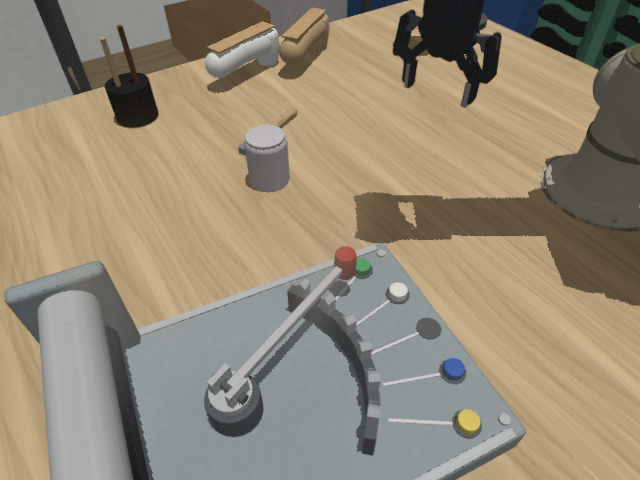

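View pics/t11.png

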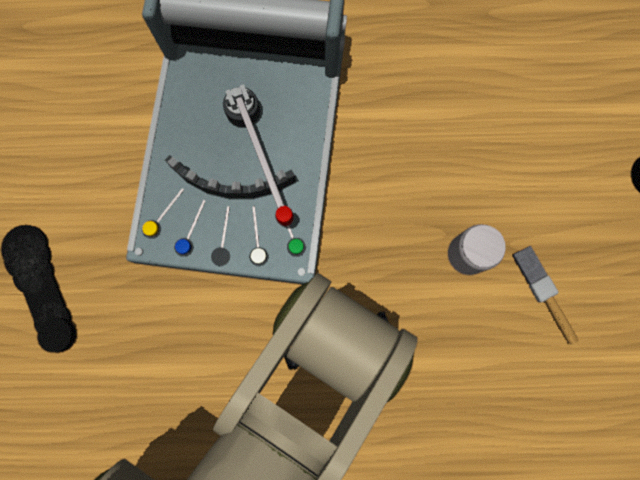

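```bash
python3 - <<'E'
from h import *
c=vision.capture("scene");im=c['image'][:,:,::-1];k=5
big=cv2.resize(im[235:345,270:400],None,fx=k,fy=k)
for h,col in((137,(255,0,255)),(93,(255,255,0)),(147,(0,255,255))):
  for t in np.linspace(0,6.28,24):
    u=(proj(c,[610.5+16*np.cos(t),-52.5+16*np.sin(t),h])-[270,235]+.5)*k
    cv2.circle(big,tuple(int(v) for v in u),2,col,-1)
cv2.imwrite("pics/s12.png",big)
E
```

```text
(no output)
```

View pics/s12.png

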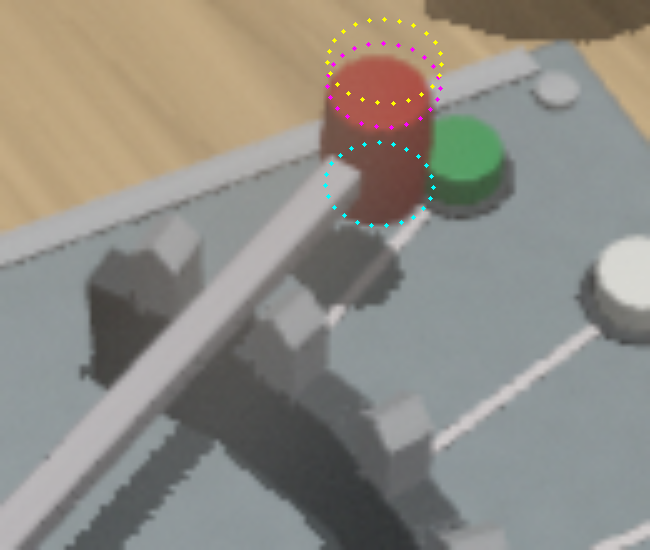

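The knob outline matches the seated height (magenta at the top, cyan at the bottom) and is clearly below the +10 mm ring. The bar sits between the two teeth of the green notch. The tin has not moved and the arm is clear.

```bash
python3 -c "
from rig import workorder; print(workorder.finish_job())"
```

```text
the job is handed in; nothing more can be done
None
```

The lever is in the green notch and the job is handed in at about 11 s of the 35 s allowed; it reported no verdict. I gripped the red knob, lifted it about 50 mm, swung it 0.49 rad to the green plug's line, lowered it, released it and backed the arm away.

**Position:** the last pictures put the knob at about (609, -53) mm, within about 2 mm of the expected spot. That is roughly 47 mm from the green plug, against the limit of 60 mm.

**Seated:** the knob's outline matches the seated height, and the bar lies between the two teeth of that notch.

**Clear:** the tin looks unmoved in both views. The arm stands well back and the measured force on the tool is near zero.

**Disagreements in the checks:**
- **Finger height:** in the scene camera the open fingers looked 30–40 mm higher than the stated tool geometry predicts. I did not find out why. I gripped about 18 mm lower than planned, at a height that was safe either way, and the grip held.
- **Knob height:** crossing the two camera views gave a height of 130 mm. The colour detection catches mostly the knob's top face, so that is not its centre. The same check on the seated knob at the start gave 124–132 mm, so I relied on the outline match instead.

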